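Hang the flange mallet in its saddle ring

ROBOT

A 6-joint arm with a two-finger parallel gripper is mounted at the origin on the work surface. World frame = base frame: x ahead of the robot, y to its left, z up, the work surface at z = 0. Lengths are in m, angles in degrees, forces in N, time in s.
With the tool pointing down it reaches from about 0.3 to 0.75 m from the base axis. Payload 8.5 kg.
Tool frame: the origin (TCP) lies at the very end of the fingers, on their centre line; the grasp point (between the pads) lies 19 mm behind it (env.tcp_to_grasp is the distance from the TCP to the grasp point, in m); z points along the fingers, y is the line along which they close (so a half turn about z gives the same grasp; the last joint's range is limited). The gripper opens to 85 mm and grips with 20 to 120 N. Pads are 22 mm wide; open, the fingers measure 114 mm over their backs; the gripper's body (76 mm by 85 mm) begins 54 mm behind the grasp point. The pads swing forward as they close: fully open they stand 13 mm farther back than shut.
Start: joints at [58.482, 21.807, 74.336, -0, 83.858, -12.336], TCP at [0.181, 0.519, 0.203] pointing down, gripper open.
Joint ranges: [-178.18, 178.18], [-50.72, 133.34], [12.68, 142.11], [-81.47, 261.47], [9.98, 163.14], [-165.26, 165.26]. Speed limits (degrees/s): [136.94, 136.94, 180, 180, 180, 180].

INTERFACE

Orientations are given as a 3x3 rotation matrix whose columns are the frame's x, y, z axes.
In Python, from rig import status, get_image, env gives the robot as it stands.
- The arm moves only by the shell command python3 -m handwheel 'ROWS' [FORCE]. ROWS is text: rows parted by semicolons, each of 7 numbers parted by spaces: the shift along the world's x, y, z in cm, then the turn, a rotation vector about the world's x, y, z in degrees, then the opening, from 0 (shut) to 1 (fully open). In form: dx dy dz wx wy wz gripper; .... A call has 1 to 8 rows; each row is the pose to reach, as a shift and turn from the pose commanded when the call began; what a row does not reach only later rows make up. A row lasts 1/12 s, in which the tool goes at most 41.7 mm and 7.16 degrees, less where a joint would pass 70% of its speed; a pose out of reach is approached as far as the arm can. A call with a gripper value outside its range is refused whole. The fingers move at their own pace and stop on an object; FORCE is the grip in N (left out, the last holds). Time passes only in rows, so rows that repeat a pose let the fingers close. It gives the time, the measured TCP pose, the force, the opening and the grip force at its end, in the units of the state.
- status.observe(): the state, without advancing time (a new reading comes with each control period).
- get_image(name): name is "side" or "top" or "wrist"; returns a dict with "color" (384x512x3 uint8, red, green, blue), "vertical_fov" (degrees; the focal length in pixels is half the picture's height over the tangent of half this angle, whatever the lens; pixels are square), "cx", "cy" (the principal point, pixels), "xyz" and "orientation" of the camera in the world. Camera axes: x right, y down, z forward; pixel columns grow to the right and rows downward; lengths in m; the calibration is good to about 2 mm. A picture is of the moment at which its call begins. There is no depth.
- env.close_job(): hands the job in; it is judged then, once.
The state is a dict: "time_s": time; "q": joint angles; "qvel": joint speeds; "joint_efforts": joint torques, N m; "position": TCP position; "tool_rot": TCP orientation; "ft_force": force on the tool from outside, world axes, zero at the start; "wrist_torque": the same for the moment, N m; "grip_width": finger opening in m; "gripper_force": force on a finger pad.
Only numpy, scipy, OpenCV 4.12 (cv2) and the standard library are available. Lean on these libraries where they do the work, as an engineer would, in place of code of your own. Each camera call takes 0.05 s, during which the arm holds its last target. There are 200 camera calls.

TASK

Put the soft-faced mallet back where it hangs: lift it out of the steel tool caddy and lower it handle-first through the ring of the holder, then, pressing only lightly, turn it until its head drops into the channel between the two cheeks and sits fully home, and let go. The saddle on the ring has been left turned some way anticlockwise, how far is not known, so feel for it; never force it (stay under 25 N on the holder), and leave the jar, the flange, the white bottle and the clear box where they are.

Things in the scene. Friction and masses are not known exactly. Their poses are not given: they have to be found in the camera images.
- mallet: Soft-faced mallet, 0.28 to 0.44 kg, upright in the caddy, handle down. Head: bar 90 mm long (x), 28 wide (y), 36 tall (z up), aluminium, white ends. Black handle 18 mm thick, 110 long, tapering to 10 over its last 14. Origin: centre of the head's underside (head 0 to +36, handle 0 to -110). Either end may point either way. Grip from above across the 28 mm, on the upper 22 mm of the head.
- caddy: Fixed steel tool caddy, 125 mm high, walls 4 mm. Origin on the table under the centre of the mallet's cell (64 mm in x, 82 in y inside); the head lies roughly along the caddy's x across the two long walls. The next cell, 44 to 124 mm along +y, is packed with small fixed tools up to 20 mm above the rim, the nearest 75 mm from the origin.
- seat (a point): Home of the mallet's origin: centre of the ring's hole, on the floor of the saddle's channel, 130 mm above the table. Axes of the holder: z up, x to its post (57 to 79 mm off, lower). The channel is 31 mm wide and runs along this x turned about z anticlockwise (seen from above) by an unknown 0.15 to 0.7 rad. Head askew: the mallet rests 12 mm above this point; within about 0.05 rad it drops to 0.
- holder: Fixed holder: base plate 150 x 100 x 10 mm, post, ring with a steel saddle disc, 92 mm in diameter, 24 thick together. Hole 24 mm (32 in the lower 12). On the disc two straight cheeks, 12 high, 60 long, 18 thick, flank the channel. 96 mm free below. The saddle does not turn in use. The ring sits on rubber: it gives 1 mm per 5 N, 5 mm at most. Origin: on the table below the hole, axes as seat.
- jar: Loose closed glass jar, 54 mm in diameter, 75 mm high, to be left alone. Origin: centre of its underside.
- flange: Loose steel pipe flange, 55 mm in diameter, 30 mm high, to be left alone. Origin: centre of its underside.
- spray: Loose white plastic bottle, 48 mm in diameter, 120 mm high, to be left alone. Origin: centre of its underside.
- stubbox: Loose clear plastic box, 90 x 65 x 28 mm, to be left alone. Origin: centre of its underside.
Mind the look-alikes: they are no part of the job. What is shaped like the mallet but purple is not meant. Leave any turquoise look-alike of the holder alone.

How it is judged (in metres and radians):
On the way, in this order (a step that is already met when the one before it is completed fails the run):
1. the mallet is lifted clear of the caddy (height (world z) of mallet above 0.24 m), for 0.1 s.
2. the handle is down through the ring, its head not more than 50 mm above home (z of mallet in the frame of seat below 0.05 m and horizontal distance between mallet and seat below 0.012 m), for 0.1 s.
At the end, for the whole second after the job is handed in: The mallet hangs released in the holder, handle down through the ring, upright within 0.08 rad, its head in the channel with its underside within 3 mm of the channel's floor and within 8 mm of the hole's axis, at rest (z of mallet in the frame of seat below 0.003 m and horizontal distance between mallet and seat below 0.008 m and angle between mallet's own z axis and vertical below 0.08 rad and linear speed of mallet below 0.02 m/s); the robot touches nothing.
It fails at once if the holder is pressed with more than 25 N (contact force between anything else and holder above 25 N).
It fails at once if the jar, flange, bottle or clear box is moved by more than 30 mm (distance of any of jar, flange, spray, stubbox from where it was at the start of the episode above 0.03 m).
It also fails if it takes over 67 s, if anything falls off the work surface, if the arm or the gripper's body presses on something with over 40 N, if the wrist force passes 120 N, or if a joint passes its speed limit or range.

## Working session

There is one attempt and no reset: what is moved stays moved. The work goes in short steps, Python scripts to look and compute and a shell command to move; the robot and the scene stay as the last step left them, time stands still between calls to the robot, and variables do not carry over. Pictures are saved under pics/ and viewed, at most 10 in all, crops included, and the job is handed in when it is done.

```bash
mkdir -p pics
cat > h.py <<'E'
import numpy as np, cv2, pickle
from rig import status, get_image, env
def snap(n,f):
    im=get_image(n); pickle.dump(im,open(f'pics/{f}.pkl','wb')); cv2.imwrite(f'pics/{f}.png',im['color'][...,::-1]); return im
def load(f): return pickle.load(open(f'pics/{f}.pkl','rb'))
def ray(im,u,v):
    f=im['color'].shape[0]/2/np.tan(np.radians(im['vertical_fov'])/2)
    d=np.array(im['orientation'])@np.array([(u-im['cx'])/f,(v-im['cy'])/f,1]); return np.array(im['xyz']),d
def at(im,u,v,z):
    o,d=ray(im,u,v); return o+d*(z-o[2])/d[2]
def proj(im,p):
    f=im['color'].shape[0]/2/np.tan(np.radians(im['vertical_fov'])/2)
    c=np.array(im['orientation']).T@(np.array(p)-np.array(im['xyz'])); return c[:2]/c[2]*f+[im['cx'],im['cy']]
def tri(i1,p1,i2,p2):
    o1,d1=ray(i1,*p1);o2,d2=ray(i2,*p2)
    s=np.linalg.lstsq(np.c_[d1,-d2],o2-o1,rcond=None)[0]
    a=o1+d1*s[0];b=o2+d2*s[1]; return (a+b)/2,np.linalg.norm(a-b)
E
python3 - <<'E'
from h import *
a=[]
for n in('top','side'):
    im=snap(n,n+'0'); print(n,np.round(im['xyz'],3),im['vertical_fov'],np.round(im['orientation'],2).tolist()); a.append(im['color'])
E
```

```text
top [0.385 0.059 1.372] 52.2745262046938 [[0.0, -0.99, 0.15], [-1.0, -0.0, 0.01], [-0.0, -0.15, -0.99]]
side [ 0.076 -0.039  0.805] 57.02032760310537 [[0.14, -0.79, 0.6], [-0.99, -0.11, 0.09], [-0.01, -0.6, -0.8]]
```

View pics/top0.png

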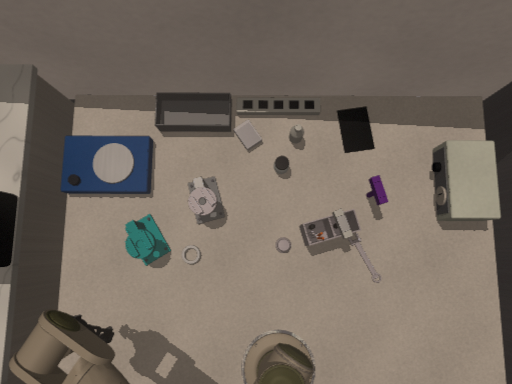

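View pics/side0.png

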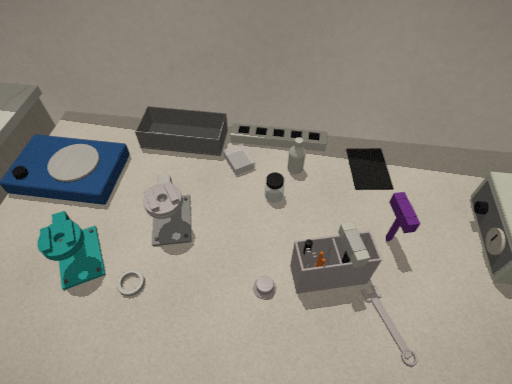

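The top view shows the mallet (grey head) at about (344,223) in the caddy. The purple look-alike is at (378,190). The grey holder is at (203,200), and its turquoise look-alike is at (145,240). The grey/aluminium ones fit the description. I'll confirm with one enlarged crop of each.

Run:
```python
from h import *
t=load('top0')['color'];s=load('side0')['color']
r=lambda c:cv2.resize(c[...,::-1],(400,300),interpolation=cv2.INTER_CUBIC)
g=np.vstack([np.hstack([r(t[193:253,295:375]),r(t[165:240,160:260])]),np.hstack([r(s[212:302,285:405]),r(s[165:255,110:230])])])
cv2.imwrite('pics/crop1.png',g)
```

```text
(no output)
```

View pics/crop1.png

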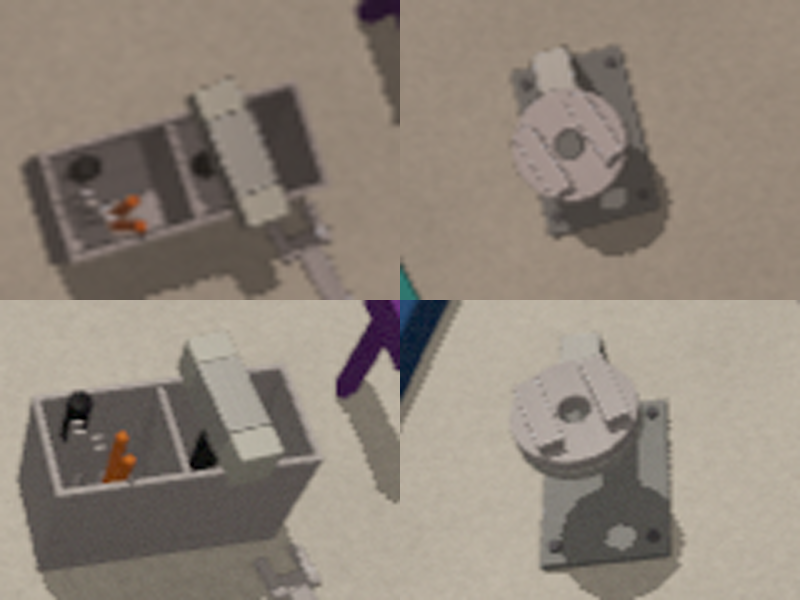

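Run:
```python
from h import *
t=load('top0');s=load('side0')
T=lambda x,y:(295+x/5-.4,193+y/5-.4); S=lambda x,y:(285+x/3.333-.4,212+y/3.333-.4)
H=lambda x,y:(160+x/4-.4,165+y/4-.4); G=lambda x,y:(110+x/3.333-.4,165+y/3.333-.4)
print('mallet',tri(t,T(241,152),s,S(232,99)))
for f,im,P in((T,t,[(193,92),(236,80),(285,212),(250,225)]),(S,s,[(182,45),(228,35),(282,155),(235,162)])):
    p=np.array([at(im,*f(*q),.161) for q in P]); c=p.mean(0); d=(p[0]+p[1]-p[2]-p[3])/2
    print('head',c.round(4),np.linalg.norm(d).round(3),np.degrees(np.arctan2(d[1],d[0])))
print('seat',tri(t,H(169,144),s,G(174,108)),at(t,*H(169,144),.13),at(s,*G(174,108),.13))
p=np.array([at(t,*H(*q),.01) for q in [(112,72),(218,45),(268,205),(155,235)]]);d=(p[0]+p[1]-p[2]-p[3])/2
print('plate',p.mean(0),np.linalg.norm(d),np.degrees(np.arctan2(d[1],d[0])))
p=np.array([at(s,*G(*q),.01) for q in [(268,102),(268,250),(142,267)]]);d=p[0]-p[1]
print('plate s',np.linalg.norm(d),np.degrees(np.arctan2(d[1],d[0])))
for a,b in(((133,130),(175,195)),((178,98),(212,160))):
    d=at(t,*H(*a),.142)-at(t,*H(*b),.142); print('chan',np.degrees(np.arctan2(d[1],d[0])))
for n,u in dict(jar=(282,160),spray=(297,130),box=(248,135),flange=(284,244)).items(): print(n,at(t,*u,.05).round(3))
# caddy rim corners top: 
p=np.array([at(t,*T(*q),.125) for q in [(28,160),(292,85),(322,185),(72,262)]]);print('caddy',p.round(3).tolist())
print(status.observe()['tool_rot'])
```

```text
mallet (array([ 0.46786225, -0.19492514,  0.15588475]), np.float64(0.0010304196147621143))
head [ 0.4676 -0.1933  0.161 ] 0.087 20.427141113776678
head [ 0.466  -0.1936  0.161 ] 0.086 20.581174993608048
seat (array([0.53945606, 0.24724769, 0.13318701]), np.float64(0.001850071638297802)) [0.53946103 0.24857562 0.13      ] [0.54200179 0.24773942 0.13      ]
plate [0.55920149 0.25019494 0.01      ] 0.1493752132023169 17.261383822898264
plate s 0.14367577235297185 14.141665960068803
chan 33.92038672887551
chan 29.63397526122853
jar [ 0.692 -0.013  0.05 ]
spray [ 0.799 -0.066  0.05 ]
box [0.781 0.106 0.05 ]
flange [ 0.404 -0.018  0.05 ]
caddy [[0.464, -0.065, 0.125], [0.513, -0.235, 0.125], [0.449, -0.252, 0.125], [0.4, -0.092, 0.125]]
[[-9.44480994e-01  3.28565368e-01 -6.71356424e-04]
 [ 3.28565940e-01  9.44480396e-01 -1.09756235e-03]
 [ 2.73462006e-04 -1.25721163e-03 -9.99999172e-01]]
```

The mallet is the aluminium-coloured head lying across the caddy: centre (0.467, -0.194), axis 20.5°. The holder is the grey one: seat (0.540, 0.248), x at about 15.5°, channel at about 32°. I'll pass over the holder first for a wrist view.

```bash
python3 -m handwheel '4 -4 3 0 0 7 1;8 -7.5 5 0 0 14 1;11.5 -11 6.5 0 0 21 1;14.5 -14 8 0 0 28 1;17.5 -17 9.5 0 0 33 1;20 -20 10.5 0 0 37 1;23 -23 11.5 0 0 39.7 1;25.5 -26 12.5 0 0 39.7 1'; python3 -m handwheel '0 -1 0 0 0 0 1;0 -1 0 0 0 0 1;0 -1 0 0 0 0 1'
python3 -c "
from h import *
im=snap('wrist','w1'); print(im['xyz'],im['vertical_fov'],np.round(im['orientation'],3).tolist()); print(proj(im,[.54,.248,.13]))"
```

```text
time_s: 0.77
position: [0.3919, 0.3068, 0.3107]
tool_rot: [[-0.936, -0.353, -0.0], [-0.353, 0.936, -0.0], [0.0, 0.0, -1.0]]
ft_force: [-0.2, 0.7, 0.7]
grip_width: 0.085
gripper_force: 0.0
time_s: 1.02
position: [0.3907, 0.2983, 0.3098]
tool_rot: [[-0.937, -0.349, -0.001], [-0.349, 0.937, -0.0], [0.001, 0.0, -1.0]]
ft_force: [1.1, 0.6, -0.9]
grip_width: 0.085
gripper_force: 0.0
[0.3209232  0.27242042 0.47966489] 63.388708421769586 [[-0.35, 0.896, 0.273], [0.937, 0.335, 0.102], [0.0, 0.292, -0.956]]
[172.81594032 256.03960215]
```

View pics/w1.png

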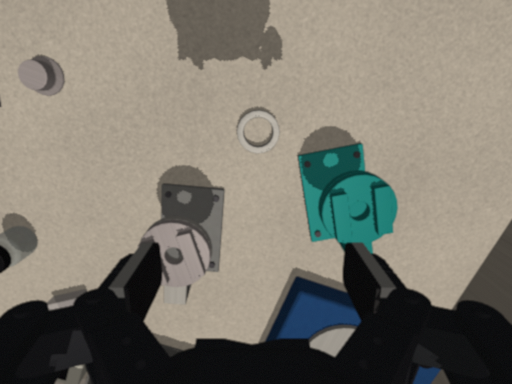

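The wrist view shows the grey holder's hole at (174,255), predicted at (173,256). Its plate edge runs from (223,187) to (217,270). I'll enlarge the saddle.

```bash
python3 -c "
from h import *
c=load('w1')['color'][175:310,130:250,::-1]; cv2.imwrite('pics/c2.png',cv2.resize(c,None,fx=4.4,fy=4.4,interpolation=cv2.INTER_CUBIC))"
```

```text
(no output)
```

View pics/c2.png

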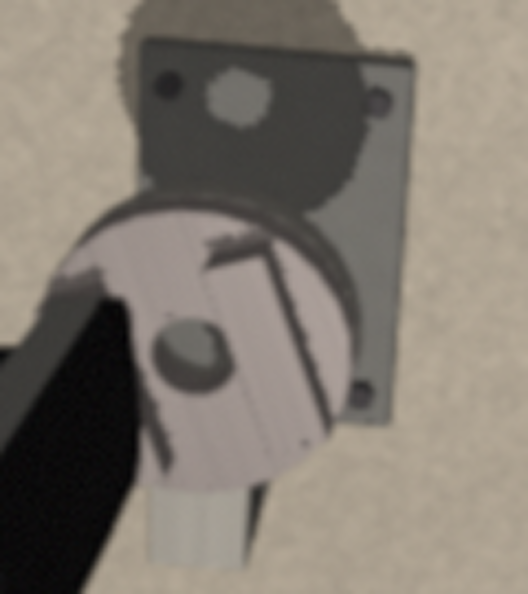

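```bash
python3 -m handwheel '0.7 -4 0 0 0 0 0.8;1.4 -8 0 0 0 0 0.8;2 -12 0 0 0 0 0.8;2.6 -16 0 0 0 0 0.8;3.2 -20 0 0 0 0 0.8;3.8 -24 0 0 0 0 0.8;4.4 -28 0 0 0 0 0.8;5 -32 0 0 0 0 0.8'; python3 -m handwheel '0.6 -4 -0.5 0 0 0 0.8;1.2 -8 -1 0 0 0 0.8;1.8 -12 -1.5 0 0 0 0.8;2.3 -15.5 -2 0 0 0 0.8;2.3 -15.5 -2 0 0 0 0.8;2.3 -15.5 -2 0 0 0 0.8'
```

```text
time_s: 1.73
position: [0.4408, -0.022, 0.31]
tool_rot: [[-0.936, -0.353, -0.0], [-0.353, 0.936, 0.0], [0.0, 0.0, -1.0]]
ft_force: [1.3, 0.3, -0.1]
grip_width: 0.0684
gripper_force: 0.0
time_s: 2.23
position: [0.4644, -0.1765, 0.289]
tool_rot: [[-0.937, -0.35, -0.002], [-0.35, 0.937, 0.002], [0.001, 0.002, -1.0]]
ft_force: [-0.5, 0.8, -0.1]
grip_width: 0.0683
gripper_force: 0.0
```

The crop shows the hole at (193,356), the right cheek's outer edge from (270,245) to (330,430), the plate's right edge from (412,60) to (390,420) and the top edge from (140,40) to (412,60).

Run:
```python
from h import *
w=load('w1');C=lambda x,y:(130+x/4.4-.4,175+y/4.4-.4)
def ang(a,b,z):
    d=at(w,*C(*b),z)-at(w,*C(*a),z);return np.degrees(np.arctan2(d[1],d[0]))
print('seat',at(w,*C(193,356),.13)); print('chan',ang((270,245),(330,430),.142),ang((205,270),(270,450),.142))
print('plate',ang((412,60),(390,420),.01),ang((140,40),(412,60),.01)+90,'topc',at(w,*C(412,60),.01))
im=snap('wrist','w2');print(proj(im,[.467,-.194,.161]))
```

```text
seat [0.53899389 0.24855414 0.13      ]
chan 33.981779822424045 34.94828059645061
plate 15.607798224770427 196.07199643320203 topc [0.47174707 0.28057693 0.01      ]
[233.81463017 168.16039212]
```

View pics/w2.png

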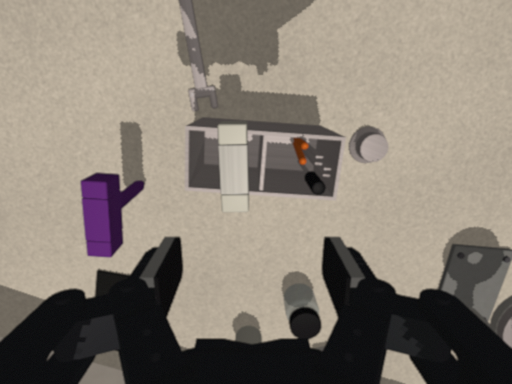

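The mallet's head is at (234,168), as predicted, and square to the fingers. Descending.

```bash
python3 -c "
from h import *
w=load('w2');a=at(w,232.7,125,.161);b=at(w,235.3,210,.161);print((a+b)/2,np.linalg.norm(a-b),np.degrees(np.arctan2(*(b-a)[1::-1])))"
python3 -m handwheel '0.3 -1.8 -3 0 0 0 0.8;0.3 -1.8 -6.5 0 0 0 0.8;0.3 -1.8 -9.5 0 0 0 0.8;0.3 -1.8 -12 0 0 0 0.8;0.3 -1.8 -13.5 0 0 0 0.8;0.3 -1.8 -14.5 0 0 0 0.8;0.3 -1.8 -15 0 0 0 0.8;0.3 -1.8 -15 0 0 0 0.8'
```

```text
[ 0.46794175 -0.19341682  0.161     ] 0.08571431677758824 21.263580153315047
time_s: 2.95
position: [0.4671, -0.1929, 0.1398]
tool_rot: [[-0.936, -0.353, -0.001], [-0.353, 0.936, 0.001], [0.001, 0.001, -1.0]]
ft_force: [0.9, 0.8, 0.6]
grip_width: 0.0683
gripper_force: 0.0
```

```bash
python3 -m handwheel '0 0 0 0 0 0 0.2;0 0 0 0 0 0 0.2;0 0 0 0 0 0 0.2;0 0 0 0 0 0 0.2;0 0 0 0 0 0 0.2;0 0 0 0 0 0 0.2' 60; python3 -m handwheel '0 0 0.5 0 0 0 0.2;0 0 1.5 0 0 0 0.2;0 0 4 0 0 0 0.2;0 0 7 0 0 0 0.2;0 0 10.5 0 0 0 0.2;0 0 14 0 0 0 0.2;0 0 14.8 0 0 0 0.2;0 0 14.8 0 0 0 0.2'
```

```text
time_s: 3.45
position: [0.4671, -0.1947, 0.1404]
tool_rot: [[-0.937, -0.35, 0.0], [-0.35, 0.937, -0.0], [-0.0, -0.0, -1.0]]
ft_force: [0.4, -0.0, -1.0]
grip_width: 0.017
gripper_force: 0.0
time_s: 4.12
position: [0.4677, -0.1951, 0.2911]
tool_rot: [[-0.937, -0.35, 0.005], [-0.35, 0.937, -0.004], [-0.003, -0.005, -1.0]]
ft_force: [-0.4, -0.1, -0.3]
grip_width: 0.0168
gripper_force: 0.0
```

The fingers closed on nothing: width is 17 mm, narrower than the 28 mm head. I'll look.

```bash
python3 -c "
from h import *
s=snap('side','s2');w=snap('wrist','w3')
r=lambda c:cv2.resize(c[...,::-1],(400,300),interpolation=cv2.INTER_CUBIC)
cv2.imwrite('pics/c3.png',np.hstack([r(s['color'][110:305,250:510]),r(w['color'])]));print(proj(w,[.467,-.194,.161]))"
```

```text
[252.60583512 171.70313088]
```

View pics/c3.png

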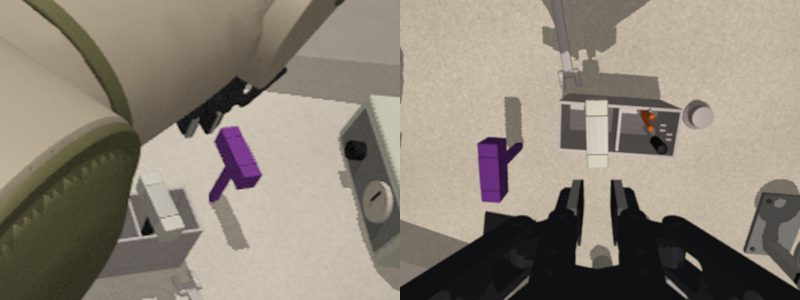

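```bash
python3 -c "
from h import *
w=load('w3');w2=load('w2');t=load('top0')
o=status.observe();print(o['position'],env.tcp_to_grasp)
for d in(0,.01,.019,.03):print(d,proj(w,np.array(o['position'])+[0,0,d]))
s=load('s2');s0=load('side0')
T=lambda x,y:(295+x/5-.4,193+y/5-.4)
print(tri(w,((597-400)*1.28,133*1.28),w2,(234,168)),tri(w2,(234,168),t,T(241,152)))
print(tri(w2,(234,168),s0,(285+232/3.333-.4,212+99/3.333-.4)))
c=w['color'][190:320,170:340,::-1];cv2.imwrite('pics/c4.png',cv2.resize(c,None,fx=4,fy=4,interpolation=cv2.INTER_CUBIC))"
```

```text
[ 0.4667649  -0.19444937  0.28740336] 0.0187
0 [252.1857762 222.9096639]
0.01 [252.17519893 230.01655744]
0.019 [252.16464534 237.10753894]
0.03 [252.15017268 246.83175516]
(array([ 0.46974596, -0.19355422,  0.14632033]), np.float64(0.0011587458236840327)) (array([ 0.46762909, -0.19387434,  0.15798872]), np.float64(0.0002798295497058427))
(array([ 0.4670186 , -0.19436932,  0.15815831]), np.float64(0.0014349425475643262))
```

View pics/c4.png

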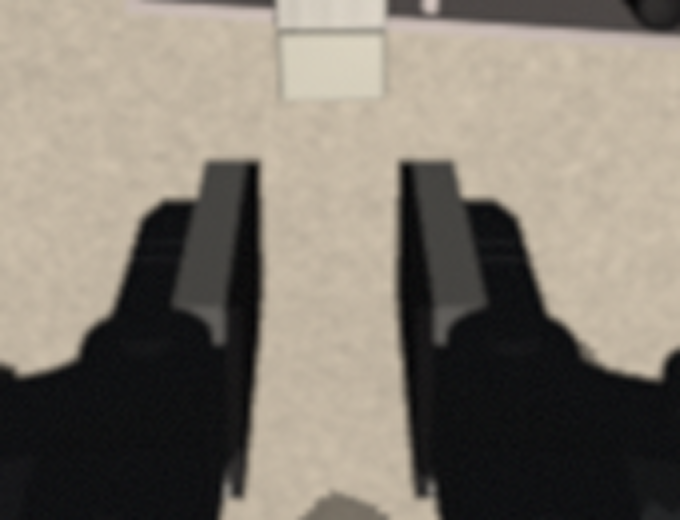

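The pads sit a bit above the TCP when partly open, so they closed above the head. The mallet hasn't moved. Going 10 mm lower.

```bash
python3 -m handwheel '0 0 0 0 0 0 0.7;0 0 0 0 0 0 0.7;0 0 -3 0 0 0 0.7;0 0 -6.5 0 0 0 0.7;0 0 -10 0 0 0 0.7;0 0 -13 0 0 0 0.7;0 0 -15 0 0 0 0.7;0 0 -15.8 0 0 0 0.7' 60; python3 -m handwheel '0 0 0 0 0 0 0.7;0 0 0 0 0 0 0.2;0 0 0 0 0 0 0.2;0 0 0 0 0 0 0.2;0 0 0 0 0 0 0.2;0 0 0 0 0 0 0.2'
```

```text
time_s: 4.88
position: [0.4655, -0.1935, 0.1266]
tool_rot: [[-0.937, -0.35, -0.005], [-0.35, 0.937, 0.004], [0.004, 0.006, -1.0]]
ft_force: [0.0, -0.1, 0.2]
grip_width: 0.0602
gripper_force: 0.0
time_s: 5.38
position: [0.4677, -0.195, 0.132]
tool_rot: [[-0.936, -0.351, 0.003], [-0.351, 0.936, -0.002], [-0.002, -0.003, -1.0]]
ft_force: [-1.1, 1.3, 5.3]
grip_width: 0.0232
gripper_force: 58.6
```

```bash
python3 -m handwheel '0 0 0.5 0 0 0 0.2;0 0 1.5 0 0 0 0.2;0 0 2.5 0 0 0 0.2'; python3 -c "
from h import *
w=snap('wrist','w4'); s=snap('side','s4')
r=lambda c:cv2.resize(c[...,::-1],(400,300),interpolation=cv2.INTER_CUBIC)
cv2.imwrite('pics/c5.png',np.hstack([r(s['color'][170:305,250:430]),r(w['color'][80:320,100:420])]))"
```

```text
time_s: 5.63
position: [0.4669, -0.1945, 0.1559]
tool_rot: [[-0.937, -0.351, -0.0], [-0.351, 0.937, 0.0], [0.0, 0.0, -1.0]]
ft_force: [-0.2, 0.3, -2.9]
grip_width: 0.0229
gripper_force: 58.9
```

View pics/c5.png

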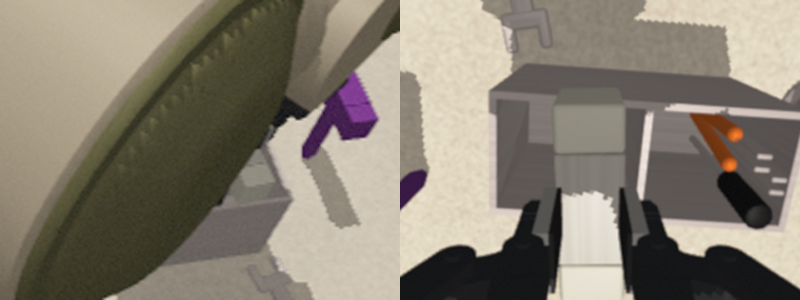

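The mallet is gripped, lifted level and about 0.3 kg. Lifting it clear, then traversing to the holder and turning to about 27°, which stays short of the channel's roughly 33°.

```bash
python3 -m handwheel '0 0 2 0 0 0 0.2;0 0 5 0 0 0 0.2;0 0 8.5 0 0 0 0.2;0 0 12 0 0 0 0.2;0 0 14 0 0 0 0.2;0 0 14.5 0 0 0 0.2;0 0 14.5 0 0 0 0.2'; python3 -m handwheel '0.3 2 0 0 0 0 0.2;0.8 5 0 0 0 1 0.2;1.4 8.8 0 0 0 2 0.2;2 12.6 0 0 0 3 0.2;2.6 16.4 0 0 0 4 0.2;3.3 20.2 0 0 0 5 0.2;3.9 24 0 0 0 6 0.2;4.6 27.8 0 0 0 6 0.2'; python3 -m handwheel '0.6 3.8 0 0 0 0 0.2;1.2 7.5 0 0 0 0 0.2;1.8 11 0 0 0 0 0.2;2.3 14 0 0 0 0 0.2;2.6 15.8 0 0 0 0 0.2;2.7 16.4 0 0 0 0 0.2;2.7 16.4 0 0 0 0 0.2;2.7 16.4 0 0 0 0 0.2'
```

```text
time_s: 6.32
position: [0.4672, -0.1947, 0.3005]
tool_rot: [[-0.937, -0.35, 0.001], [-0.35, 0.937, -0.001], [-0.001, -0.001, -1.0]]
ft_force: [-0.1, -0.1, -3.5]
grip_width: 0.0227
gripper_force: 59.6
time_s: 6.98
position: [0.5123, 0.0853, 0.2977]
tool_rot: [[-0.894, -0.447, -0.004], [-0.447, 0.894, 0.0], [0.004, 0.002, -1.0]]
ft_force: [0.7, -0.5, -3.1]
grip_width: 0.0228
gripper_force: 59.5
time_s: 7.65
position: [0.5398, 0.2467, 0.2987]
tool_rot: [[-0.895, -0.446, -0.003], [-0.446, 0.895, -0.001], [0.003, 0.0, -1.0]]
ft_force: [-0.3, 0.0, -2.4]
grip_width: 0.0226
gripper_force: 59.5
```

```bash
python3 -m handwheel '0 0.1 -1.5 0 0 0 0.2;0 0.1 -2.8 0 0 0 0.2;0 0.1 -2.8 0 0 0 0.2;0 0.1 -2.8 0 0 0 0.2'; python3 -c "
from h import *
w=snap('wrist','w6'); s=snap('side','s6')
r=lambda c:cv2.resize(c[...,::-1],(400,533),interpolation=cv2.INTER_CUBIC)
print(proj(s,[.54,.248,.13]),proj(w,[.54,.248,.13]),status.observe()['position'])
a,b=s['color'][110:250,110:215],w['color'][80:320,160:340]
cv2.imwrite('pics/c6.png',np.hstack([r(a),r(b)]))"
```

```text
time_s: 7.98
position: [0.5399, 0.2471, 0.2719]
tool_rot: [[-0.895, -0.445, -0.002], [-0.445, 0.895, -0.001], [0.002, 0.0, -1.0]]
ft_force: [-0.3, 0.8, -2.9]
grip_width: 0.0224
gripper_force: 59.5
[161.45353971 197.6597312 ] [252.43113255 169.00371213] [0.54039035 0.2476597  0.27315047]
```

View pics/c6.png

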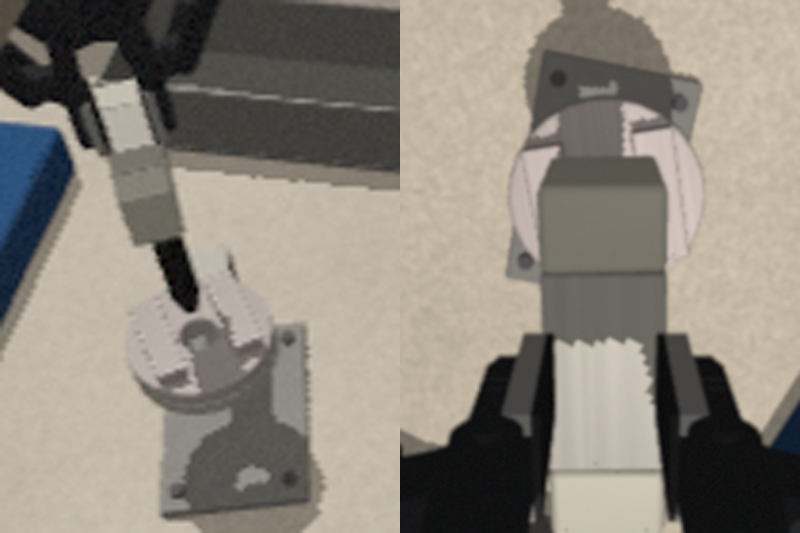

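The side view shows the handle tip at crop (188,308), just above the hole at (203,335). I'll compare it with the prediction.

```bash
python3 -c "
from h import *
s=load('s6');q=lambda x,y:np.array((110+x/3.81-.4,110+y/3.81-.4))
print('tip seen',q(188,310),'hole seen',q(200,333))
for z in(.148,.153,.157,.162):print(z,proj(s,[.540,.2475,z]))
# lateral (image-x like) offset of tip ray
for z in(.148,.153,.157,.162):print(z,at(s,*q(188,308),z))
for z in(.25,.255,.26,.265,.27):print('headbottom near end',z,proj(s,[.54-.045*np.cos(np.radians(26.5)),.2475-.045*np.sin(np.radians(26.5)),z]))
print(q(157,240))"
```

```text
tip seen [158.94383202 190.9648294 ] hole seen [162.09343832 197.0015748 ]
0.148 [160.05004248 193.11602227]
0.153 [159.59394061 191.81921004]
0.157 [159.22586788 190.77268676]
0.162 [158.76173338 189.45303575]
0.148 [0.54730568 0.2524369  0.148     ]
0.153 [0.54372175 0.25021746 0.153     ]
0.157 [0.54085461 0.2484419  0.157     ]
0.162 [0.53727069 0.24622246 0.162     ]
headbottom near end 0.25 [153.07887802 179.53471168]
headbottom near end 0.255 [152.51572866 177.96825526]
headbottom near end 0.26 [151.94627707 176.38426857]
headbottom near end 0.265 [151.37041687 174.7824557 ]
headbottom near end 0.27 [150.78803927 173.162514  ]
[150.80734908 172.59212598]
```

The tip agrees with the prediction to about 1 mm, so I'm lowering the handle through the ring.

```bash
python3 -m handwheel '0 0 -1 0 0 0 0.2;0 0 -2 0 0 0 0.2;0 0 -3 0 0 0 0.2;0 0 -4 0 0 0 0.2;0 0 -4 0 0 0 0.2'; python3 -m handwheel '0 0 -1 0 0 0 0.2;0 0 -2 0 0 0 0.2;0 0 -3 0 0 0 0.2;0 0 -4 0 0 0 0.2;0 0 -5 0 0 0 0.2;0 0 -6 0 0 0 0.2;0 0 -6.7 0 0 0 0.2;0 0 -6.7 0 0 0 0.2'
```

```text
time_s: 8.5
position: [0.5397, 0.2479, 0.2312]
tool_rot: [[-0.895, -0.446, -0.002], [-0.446, 0.895, -0.001], [0.002, 0.0, -1.0]]
ft_force: [-0.4, 0.5, -4.1]
grip_width: 0.0229
gripper_force: 59.3
time_s: 9.17
position: [0.5394, 0.2482, 0.1633]
tool_rot: [[-0.895, -0.446, -0.003], [-0.446, 0.895, -0.001], [0.003, 0.001, -1.0]]
ft_force: [-0.3, 0.3, -3.5]
grip_width: 0.0228
gripper_force: 59.3
```

No contact with the hole. Creeping down to feel the cheeks.

```bash
python3 -m handwheel '0 0 -0.4 0 0 0 0.2;0 0 -0.8 0 0 0 0.2;0 0 -0.8 0 0 0 0.2'; python3 -m handwheel '0 0 -0.2 0 0 0 0.2;0 0 -0.2 0 0 0 0.2;0 0 -0.2 0 0 0 0.2';  python3 -m handwheel '0 0 -0.2 0 0 0 0.2;0 0 -0.2 0 0 0 0.2;0 0 -0.2 0 0 0 0.2'
```

```text
time_s: 9.42
position: [0.5399, 0.2483, 0.1567]
tool_rot: [[-0.895, -0.446, -0.001], [-0.446, 0.895, -0.0], [0.001, 0.0, -1.0]]
ft_force: [-0.5, 0.3, -3.4]
grip_width: 0.0226
gripper_force: 59.4
time_s: 9.67
position: [0.5402, 0.2484, 0.1554]
tool_rot: [[-0.895, -0.446, 0.0], [-0.446, 0.895, 0.0], [-0.0, -0.0, -1.0]]
ft_force: [0.4, 0.0, -2.4]
grip_width: 0.0225
gripper_force: 59.5
time_s: 9.92
position: [0.54, 0.2484, 0.1532]
tool_rot: [[-0.895, -0.447, -0.0], [-0.447, 0.895, -0.0], [0.0, 0.0, -1.0]]
ft_force: [-0.3, 0.5, -2.2]
grip_width: 0.023
gripper_force: 59.5
```

```bash
python3 -m handwheel '0 0 -0.2 0 0 0 0.2;0 0 -0.2 0 0 0 0.2;0 0 -0.2 0 0 0 0.2' | egrep 'pos|ft'; python3 -m handwheel '0 0 -0.2 0 0 0 0.2;0 0 -0.2 0 0 0 0.2;0 0 -0.2 0 0 0 0.2'| egrep 'pos|ft'
```

```text
position: [0.54, 0.2483, 0.1511]
ft_force: [-0.2, -1.0, -2.9]
position: [0.5401, 0.2483, 0.1493]
ft_force: [0.6, 0.1, -3.2]
```

```bash
python3 -m handwheel '0 0 -0.1 0 0 0 0.2;0 0 -0.1 0 0 0 0.2;0 0 -0.1 0 0 0 0.2'| egrep 'pos|ft'
```

```text
position: [0.5402, 0.2484, 0.1486]
ft_force: [-1.1, -0.1, -0.3]
```

```bash
python3 -m handwheel '0 0 -0.1 0 0 0 0.2;0 0 -0.1 0 0 0 0.2;0 0 -0.1 0 0 0 0.2'| egrep 'pos|ft'
```

```text
position: [0.5403, 0.2484, 0.1477]
ft_force: [-0.9, -0.3, 4.6]
```

Contact, about 7 N on the cheeks. Turning anticlockwise under this light press.

```bash
python3 -m handwheel '0 0 0 0 0 1 0.2;0 0 0 0 0 2 0.2;0 0 0 0 0 2 0.2'| egrep 'pos|ft'; python3 -m handwheel '0 0 0 0 0 1 0.2;0 0 0 0 0 1.5 0.2;0 0 0 0 0 1.5 0.2'| egrep 'pos|ft';python3 -m handwheel '0 0 0 0 0 1 0.2;0 0 0 0 0 1 0.2;0 0 0 0 0 1 0.2'| egrep 'pos|ft'; python3 -m handwheel '0 0 0 0 0 1 0.2;0 0 0 0 0 1 0.2;0 0 0 0 0 1 0.2'| egrep 'pos|ft'
```

```text
position: [0.5404, 0.2485, 0.1475]
ft_force: [-0.6, 0.6, 5.3]
position: [0.5403, 0.2485, 0.1474]
ft_force: [0.1, 1.1, 4.4]
position: [0.5404, 0.2486, 0.1472]
ft_force: [2.7, 2.8, 3.4]
position: [0.5393, 0.2478, 0.1462]
ft_force: [-0.3, -0.2, -3.5]
```

The force vanished at about 32°, so the head has found the channel. Turning 1.5° further to centre it, then lowering.

```bash
python3 -m handwheel '0 0 0 0 0 1 0.2;0 0 0 0 0 1.5 0.2;0 0 -0.1 0 0 1.5 0.2;0 0 -0.2 0 0 1.5 0.2;0 0 -0.2 0 0 1.5 0.2'| egrep 'pos|ft'; python3 -m handwheel '0 0 -0.1 0 0 0 0.2;0 0 -0.2 0 0 0 0.2;0 0 -0.2 0 0 0 0.2'| egrep 'pos|ft'; python3 -m handwheel '0 0 -0.1 0 0 0 0.2;0 0 -0.2 0 0 0 0.2;0 0 -0.2 0 0 0 0.2'| egrep 'pos|ft'
```

```text
position: [0.5398, 0.2483, 0.1448]
ft_force: [-0.9, -0.8, -2.8]
position: [0.54, 0.2483, 0.143]
ft_force: [-0.4, -0.4, -4.3]
position: [0.54, 0.2483, 0.141]
ft_force: [-0.3, -0.6, -2.9]
```

```bash
python3 -m handwheel '0 0 -0.1 0 0 0 0.2;0 0 -0.2 0 0 0 0.2;0 0 -0.2 0 0 0 0.2'| egrep 'pos|ft'; python3 -m handwheel '0 0 -0.1 0 0 0 0.2;0 0 -0.1 0 0 0 0.2;0 0 -0.1 0 0 0 0.2'| egrep 'pos|ft'
```

```text
position: [0.54, 0.2483, 0.139]
ft_force: [0.0, 0.5, -2.5]
position: [0.5401, 0.2484, 0.1382]
ft_force: [-0.8, 0.0, -3.2]
```

```bash
python3 -m handwheel '0 0 -0.1 0 0 0 0.2;0 0 -0.1 0 0 0 0.2;0 0 -0.1 0 0 0 0.2'| egrep 'pos|ft'
```

```text
position: [0.5401, 0.2484, 0.1373]
ft_force: [0.7, 0.0, -3.2]
```

```bash
python3 -m handwheel '0 0 -0.1 0 0 0 0.2;0 0 -0.1 0 0 0 0.2;0 0 -0.1 0 0 0 0.2'| egrep 'pos|ft'
```

```text
position: [0.5401, 0.2484, 0.1366]
ft_force: [-1.9, -0.7, 0.9]
```

Floor contact at about 4 N, 12 mm below the cheek-top contact, so the head is home. Releasing and retreating.

```bash
python3 -m handwheel '0 0 0 0 0 0 0.4;0 0 0 0 0 0 0.5;0 0 0 0 0 0 0.6;0 0 0 0 0 0 0.7;0 0 0 0 0 0 0.7'; python3 -m handwheel '0 0 1 0 0 0 0.7;0 0 2 0 0 0 0.7;0 0 4 0 0 0 0.7;0 0 7 0 0 0 0.7;0 0 10 0 0 0 0.7;0 0 13 0 0 0 0.7;0 0 15 0 0 0 0.7;0 0 15 0 0 0 0.7'
python3 -c "
from h import *
w=load('w1');a=snap('wrist','w9');s=snap('side','s9')
def cen(im,u0,u1,v0,v1):pass
c=a['color'].astype(int)
print(a['xyz'],proj(a,[.54,.248,.166]))
T=np.radians(33.5)
for im,n in((a,'w'),(s,'s')):
  h=im['color'].copy()
  for L,W in((45,14),(45,-14),(-45,-14),(-45,14)):
    p=proj(im,[.54+(L*np.cos(T)-W*np.sin(T))/1e3,.248+(L*np.sin(T)+W*np.cos(T))/1e3,.166]); print(n,p.round(1))
    g=im['color']; 
# head-top mask: brightness edges via row profile through centre
g=cv2.cvtColor(a['color'],cv2.COLOR_RGB2GRAY).astype(int)
u,v=proj(a,[.54,.248,.166]).round().astype(int)
print(g[v,u-50:u+50:2].tolist());print(g[max(v-100,0):v+100:4,u].tolist())"
```

```text
time_s: 14.25
position: [0.5401, 0.2484, 0.1362]
tool_rot: [[-0.834, -0.552, 0.0], [-0.552, 0.834, 0.0], [-0.0, -0.0, -1.0]]
ft_force: [0.6, 0.2, 0.3]
grip_width: 0.0598
gripper_force: 0.0
time_s: 14.92
position: [0.5412, 0.2487, 0.2924]
tool_rot: [[-0.834, -0.552, 0.01], [-0.552, 0.834, 0.002], [-0.01, -0.004, -1.0]]
ft_force: [-0.1, -0.3, 0.7]
grip_width: 0.0597
gripper_force: 0.0
[0.47729846 0.20721692 0.46144235] [252.22824914 169.46250873]
w [265.9 212.2]
w [238.5 212.2]
w [237.3 122.7]
w [267.3 122.7]
s [147.  176.8]
s [158.5 172.9]
s [169.9 200.5]
s [157.8 204.9]
[178, 181, 177, 150, 116, 137, 174, 179, 177, 173, 169, 187, 186, 186, 187, 187, 189, 189, 141, 187, 190, 191, 197, 194, 195, 195, 201, 198, 194, 197, 199, 199, 173, 163, 195, 190, 188, 189, 185, 187, 185, 168, 187, 188, 185, 171, 175, 180, 180, 179]
[179, 108, 106, 105, 111, 106, 107, 106, 94, 74, 73, 74, 70, 93, 128, 196, 198, 199, 200, 151, 194, 193, 193, 194, 194, 195, 194, 194, 194, 195, 196, 195, 192, 200, 200, 197, 182, 176, 177, 175, 174, 173, 175, 173, 175, 174, 176, 176, 177, 177]
```

The head outline matches the predicted home pose: edges at u=238 and 267, ends at v≈127 and 213. Handing in.

```bash
python3 -c "
from h import *
print(env.close_job())"
```

```text
the job is handed in; nothing more can be done
None
```

The mallet hangs released in the holder with its head fully home in the channel, set by feel at about 33.5° (world frame) with no more than about 8–9 N on the holder, and the job is handed in after about 15 s; the hand-in gave no verdict.

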